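# Clear the filling machine's catch tray into the tote

### The arm

A 6-joint arm with a two-finger parallel gripper is mounted at the origin on a cart in front of the work surface, level with it; the furniture and walls round the work are solid. World frame = base frame: x ahead of the robot, y to its left, z up, the work surface at z = 0. Lengths are in mm, angles in rad, forces in N, time in s.
With the tool pointing down it reaches from about 350 to 925 mm from the base axis. Payload 6.4 kg.
Tool frame: the origin (TCP) lies between the finger pads; the fingertips stand 11 mm ahead of it and the grasp point (between the pads) lies 8 mm behind it; z points along the fingers, y is the line along which they close (so a half turn about z gives the same grasp; the last joint's range is limited). The gripper opens to 94 mm and grips with 3 to 60 N. Pads are 16 mm wide; open, the fingers measure 119 mm over their backs; the gripper's body (75 mm by 177 mm) begins 78 mm behind the grasp point.
Start: joints at [-1.482, 0.245, 1.558, -0, 1.339, -0.174], TCP at [168.865, -627.693, 216.455] pointing down, gripper open.
Joint ranges: [-3.13, 3.13], [-1.02, 2.26], [0.13, 2.54], [-0.95, 4.09], [0.21, 2.88], [-2.74, 2.74]. Speed limits (rad/s): [2.57, 2.57, 3.14, 3.14, 3.14, 3.14].

### API

Orientations are given as a 3x3 rotation matrix whose columns are the frame's x, y, z axes.
In Python, from plant import robot gives the robot as it stands.
- The arm moves only by the tool jog_arm, never from a script. Its argument "deltas" is a list of rows, each a list of 7 numbers: the shift along the tool's x, y, z in cm, then the turn, a rotation vector about the tool's x, y, z in degrees, then the gripper command: -1 is fully open, 1 is shut, values between are in proportion. A call has 1 to 12 rows; each row is the pose to reach, as a shift and turn from the pose commanded when the call began, along the tool's axes at that moment; what a row does not reach only later rows make up. A row lasts 1/12 s, in which the tool goes at most 41.7 mm and 7.16 degrees, less where a joint would pass 70% of its speed; a pose out of reach is approached as far as the arm can. A call with a gripper value outside its range is refused whole. The fingers move at their own pace and stop on an object; the grip force is fixed at half the most. Time passes only in rows, so rows that repeat a pose let the fingers close. It gives the time, the measured TCP pose, the force, the opening and the grip force at its end, in the units of the state.
- robot.sense(): the state, without advancing time (a new reading comes with each control period).
- robot.grab_frame(name): name is "scene" or "top"; returns a dict with "color" (384x512x3 uint8, blue, green, red), "K" (3x3 intrinsics, pixels), "dist" ([k1, k2, p1, p2, k3] as OpenCV has them; the pictures are not rectified), "origin" and "attitude" of the camera in the world. Camera axes: x right, y up, looking along -z (the intrinsics and any distortion apply to the point x, -y, -z); pixel columns grow to the right and rows downward; lengths in mm; the calibration is good to about 2 mm. A picture is of the moment at which its call begins. There is no depth.
- robot.close_job(): hands the job in; it is judged then, once.
The state is a dict: "time": time; "q": joint angles; "dq": joint speeds; "joint_efforts": joint torques, N m; "tool_pos": TCP position; "tool_rot": TCP orientation; "force": force on the tool from outside, world axes, zero at the start; "wrist_torque": the same for the moment, N m; "opening": finger opening in mm; "grasp_force": force on a finger pad.
Only numpy, scipy, OpenCV 4.12 (cv2) and the standard library are available. Lean on these libraries where they do the work, as an engineer would, in place of code of your own. Each camera call takes 0.05 s, during which the arm holds its last target. There are 200 camera calls.

### The job

The filling machine has delivered a finished amber bottle onto its sloping catch tray. Take the bottle out, stand it upright on the open bench and let go, then take it again from above and lower it into an empty place of the divided tote, so that it stands upright on the tote's floor; never drop it or knock it over, and leave the two bottles already in the tote, the beaker, the wash bottle and the timer undisturbed. When it stands in the tote, press the push button on the button station fully down and let it come up again, to tell the machine that its tray is clear.

Things in the scene. Friction and masses are not known exactly. Their poses are not given: they have to be found in the camera images.
- bottle: the finished amber glass reagent bottle with black cap, 110 mm high: round body 58 mm across up to 74 mm, cap 36 mm across from 90 to 110 mm; 0.17 to 0.34 kg. Origin: centre of its underside; z runs along its axis to the cap. Starts lying on the machine's catch tray at 35 degrees to the level, cap uphill, away from the robot
- machine: the filling machine, fixed: white housing 160 mm wide, 216 mm high, front at x = 150, back at x = 260 mm, with a steel catch tray before it. Origin: on the bench under the low end of the tray, mid-width; x points uphill to the housing, z up. The tray (66 mm wide) rises at 35 degrees from 20 mm above the bench at x = 0; side rails 9 mm, end stop 12 mm above its surface keep the bottle in place
- tote: grey divided tote, fixed, 165 x 165 mm (173 over the rim), 75 mm high; walls, cross divider (75 mm high too) and floor 5 mm thick; four places 75 mm square, centres at x, y = +-40 mm. Origin: centre of its underside, z up. Bottles stand in the two places at x = +40; the two at x = -40 (near the robot) are empty. It stands left or right of the machine, the button station on the other side
- place_left (a point): centre of the floor of the empty place at y = +40 mm of the tote (5 mm above the bench)
- place_right (a point): centre of the floor of the empty place at y = -40 mm of the tote (5 mm above the bench)
- packed_1: a bottle of the same kind and size that already stands in the tote at x = +40, y = +40 mm; origin: centre of its underside
- packed_2: a bottle of the same kind and size that already stands in the tote at x = +40, y = -40 mm; origin: centre of its underside
- reset_button (a joint): travel of the push button in m: 0 = up, 0.007 = fully down; a spring brings it up again; about 6 N hold it fully down
- reset_button_top (a point): centre of the top face of the round black push button (32 mm across), which points up; it stands on the button station, a grey box 90 x 90 x 53 mm fixed to the bench
- beaker: bystander: glass beaker 75 mm across, 93 mm high; origin: centre of its underside
- wash_bottle: bystander: white wash bottle with a red cap and a bent jet, 62 x 120 x 198 mm; origin: centre of its footprint, on its underside; the body (62 mm across) lies 29 mm toward its own +y
- timer: bystander: small white timer, 58 x 62 x 19 mm, lying flat; origin: centre of its underside

How it is judged (in metres and radians):
On the way, in this order (a step that is already met when the one before it is completed fails the run):
1. the bottle stands upright on the open bench, let go (height (world z) of bottle below 0.004 m and angle between bottle's own z axis and vertical below 0.12 rad and horizontal distance between bottle and tote above 0.115 m and contact force between the fingers and bottle below 0.1 N and linear speed of bottle below 0.03 m/s), for 0.2 s.
2. the bottle stands upright on the floor of an empty place of the tote, let go (x of bottle in the frame of tote between -0.06 and 0.06 m and y of bottle in the frame of tote between -0.06 and 0.06 m and z of bottle in the frame of tote below 0.01 m and angle between bottle's own z axis and vertical below 0.12 rad and contact force between the fingers and bottle below 0.1 N and linear speed of bottle below 0.03 m/s), for 0.2 s.
3. the push button is pressed fully down (value of joint reset_button above 0.006 m), for 0.05 s.
At the end, for the whole second after the job is handed in: The bottle stands in the tote: its origin within 60 mm of the tote's centre along both of the tote's axes and under 10 mm above the tote's underside, tilted less than 0.12 rad, at rest and not touched by the fingers; the push button is up again (within 1.5 mm) (all of step 2 and value of joint reset_button below 0.0015 m).
It fails at once if the bottle is dropped or knocked over (moves faster than 0.6 m/s without being held) (linear speed of bottle above 0.6 m/s and contact force between the fingers and bottle below 0.1 N).
It fails at once if a bottle already in the tote is displaced by 40 mm or tipped ((distance of packed_1 from where it was at the start of the episode above 0.04 m or angle between packed_1's own z axis and vertical above 0.35 rad) or (distance of packed_2 from where it was at the start of the episode above 0.04 m or angle between packed_2's own z axis and vertical above 0.35 rad)).
It fails at once if the beaker, the wash bottle or the timer is moved by 40 mm or tipped ((distance of beaker from where it was at the start of the episode above 0.04 m or angle between beaker's own z axis and vertical above 0.35 rad) or (distance of wash_bottle from where it was at the start of the episode above 0.04 m or angle between wash_bottle's own z axis and vertical above 0.35 rad) or (distance of timer from where it was at the start of the episode above 0.04 m or angle between timer's own z axis and vertical above 0.35 rad)).
It also fails if it takes over 67 s, if anything falls off the work surface, if the arm or the gripper's body presses on something with over 40 N, if the wrist force passes 120 N, or if a joint passes its speed limit or range.

## Working session

There is one attempt and no reset: what is moved stays moved. The work goes in short steps, Python scripts to look and compute and a tool call to move; the robot and the scene stay as the last step left them, time stands still between calls to the robot, and variables do not carry over. Pictures are saved under pics/ and viewed, at most 12 in all, crops included, and the job is handed in when it is done.

Besides the shell and the picture viewer there is one more tool, called after "Request:" as name(argument=value, ...) on one line, values as JSON. jog_arm: Moves the arm, as the interface text tells. Its arguments: {"type":"object","properties":{"deltas":{"type":"array"}},"required":["deltas"]}

```bash
ls; mkdir -p pics
python3 - <<'E'
from plant import robot
import cv2
for n in("scene","top"):
    f=robot.grab_frame(n); cv2.imwrite(f"pics/{n}0.png",cv2.resize(f["color"],(800,600)))
    print(n,f["K"],f["dist"],f["origin"],f["attitude"])
s=robot.sense(); print(s)
E
```

```text
pics
scene [[420.57129814   0.         258.01840279]
 [  0.         420.57129814 192.71373152]
 [  0.           0.           1.        ]] [0.00105276 0.         0.         0.         0.        ] [ 14.14586764 865.26217588 891.14398553] [[-0.86680152  0.31322303 -0.38800317]
 [-0.49864976 -0.54740332  0.67208483]
 [-0.00188177  0.77604184  0.63067862]]
top [[379.86254663   0.         250.97245872]
 [  0.         379.86254663 192.01875281]
 [  0.           0.           1.        ]] [-0.09982109  0.          0.          0.          0.        ] [ 450.83194884  -23.38491236 1148.83291433] [[-0.00502146  0.99631477 -0.08562517]
 [-0.99968434 -0.0071094  -0.02409715]
 [-0.02461709  0.08547714  0.99603597]]
{'time': 0.1, 'q': array([-1.48208795e+00,  2.45730376e-01,  1.55885948e+00,  4.13748794e-06,
        1.33870722e+00, -1.74093098e-01]), 'dq': array([ 0.00235836, -0.001336  , -0.00189592,  0.00037432,  0.00023805,
        0.00019929]), 'joint_efforts': array([-2.51023839e-04, -4.16913128e+01, -3.15526307e+01,  6.86643622e-02,
        3.09784350e-02, -5.97469057e-05]), 'tool_pos': array([ 168.82652836, -627.16235931,  215.48194836]), 'tool_rot': array([[ 9.65666252e-01,  2.59785812e-01, -1.46987566e-04],
       [ 2.59785682e-01, -9.65664805e-01,  1.69807689e-03],
       [ 2.99195564e-04, -1.67796081e-03, -9.99998547e-01]]), 'force': array([-0.35416258, -0.12320967, -0.63763285]), 'wrist_torque': array([ 0.00875198, -0.02798366, -0.04113229]), 'grasp_force': 0.0, 'opening': 93.95718964829052}
```

View pics/top0.png

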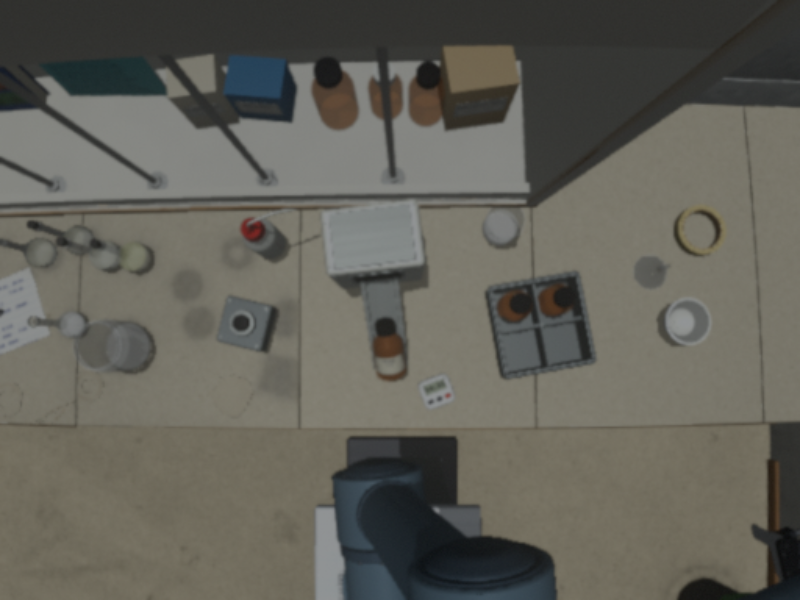

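View pics/scene0.png

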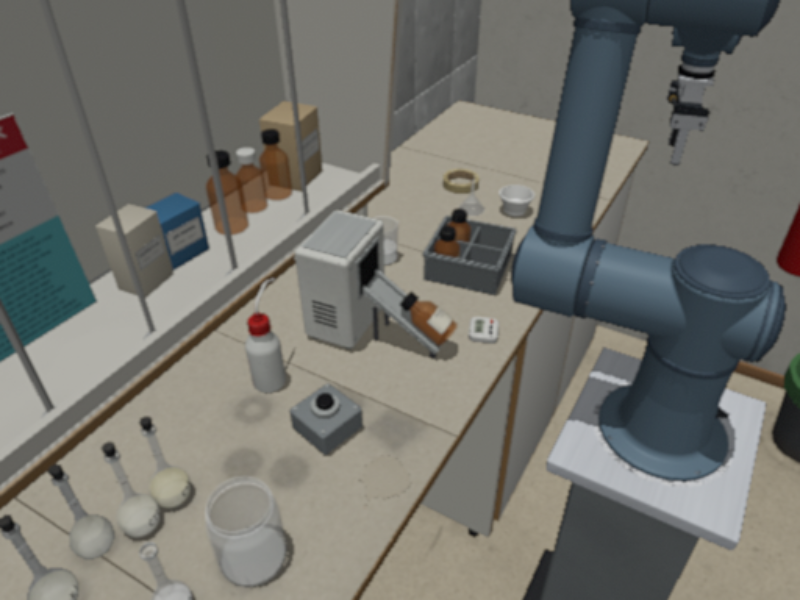

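The top view shows the bottle on its tray at about (388,350), the machine housing top around (372,240), and the tote around (541,325). The button is at (242,323), the timer at (436,391), the wash bottle at (258,235) and the beaker at (502,228). The scene view agrees. I'll enlarge the top view for measurement.

```bash
cat > h.py <<'E'
from plant import robot
import cv2, numpy as np
def grab(n): return robot.grab_frame(n)
def ray(f,uv):
    p=cv2.undistortPoints(np.array(uv,float).reshape(-1,1,2),np.array(f["K"]),np.array(f["dist"])).reshape(-1,2)
    d=np.c_[p[:,0],-p[:,1],-np.ones(len(p))]@np.array(f["attitude"]).T
    return np.array(f["origin"]),d
def at(f,uv,z):
    o,d=ray(f,uv); z=np.broadcast_to(z,len(d)); return o+d*((z-o[2])/d[:,2])[:,None]
def proj(f,P):
    c=(np.atleast_2d(P)-f["origin"])@np.array(f["attitude"]); c=c*[1,-1,-1]
    return cv2.projectPoints(c,np.zeros(3),np.zeros(3),np.array(f["K"]),np.array(f["dist"]))[0].reshape(-1,2)
E
python3 - <<'E'
from h import *
f=grab("top"); c=f["color"][124:264,130:390]
c=cv2.convertScaleAbs(c,alpha=1.5,beta=10)
cv2.imwrite("pics/topc.png",cv2.resize(c,None,fx=3,fy=3,interpolation=cv2.INTER_CUBIC))
f=grab("scene"); c=f["color"][120:300,170:340]
c=cv2.convertScaleAbs(c,alpha=1.3,beta=10)
cv2.imwrite("pics/scc.png",cv2.resize(c,None,fx=3.3,fy=3.3,interpolation=cv2.INTER_CUBIC))
E
```

```text
(no output)
```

View pics/topc.png

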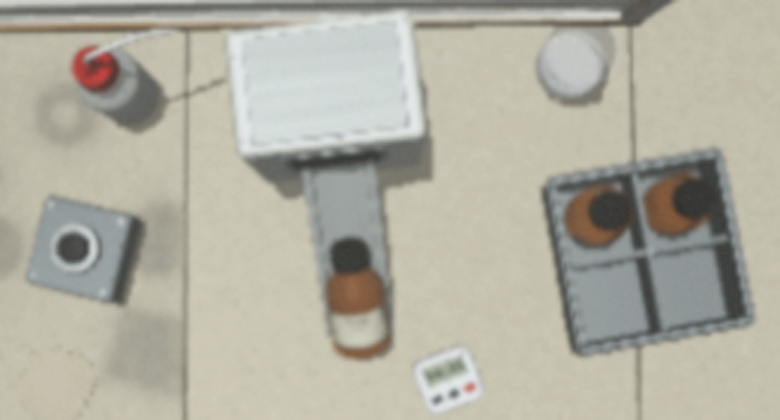

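View pics/scc.png

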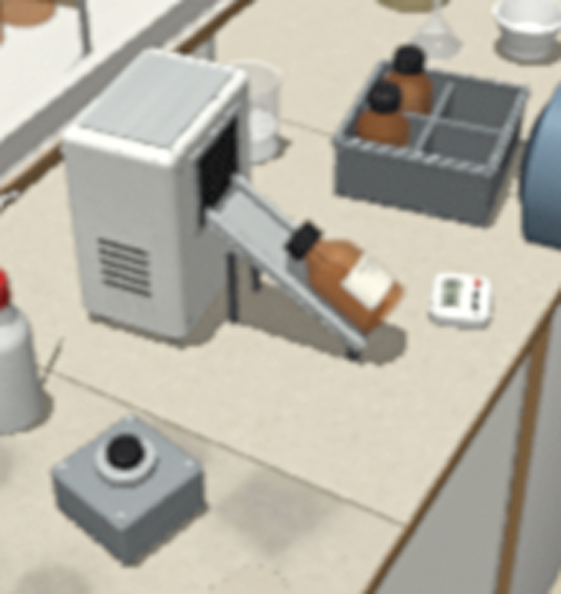

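The crops show the housing-top corners at (228,32), (408,12), (426,138) and (240,160), and the tote rim corners at (545,180), (720,150), (750,322) and (577,353). The button is at (73,248) in the top crop and (125,452) in the scene crop. The bottle cap is near (350,255) and its base near (362,350).

Run:
```python
from h import *
from scipy.optimize import least_squares
import json
f=grab("top"); g=grab("scene")
T=lambda p:(np.array(p,float)+.5)/3-.5+[130,124]
S=lambda p:(np.array(p,float)+.5)/3.3-.5+[170,120]
def R(a): return np.array([[np.cos(a),-np.sin(a),0],[np.sin(a),np.cos(a),0],[0,0,1]])
def fit(L,uv,x0):
    L=np.array(L,float)
    r=least_squares(lambda p:(proj(f,L@R(p[2]).T+[p[0],p[1],0])-uv).ravel(),x0,x_scale=[100,100,.1])
    print(r.x,np.degrees(r.x[2]),np.abs(r.fun).max()); return r.x
m=fit([(260,80,216),(260,-80,216),(150,-80,216),(150,80,216)],T([(228,32),(408,12),(426,138),(240,160)]),[450,0,0])
t=fit([(86.5,86.5,75),(86.5,-86.5,75),(-86.5,-86.5,75),(-86.5,86.5,75)],T([(545,180),(720,150),(750,322),(577,353)]),[550,-250,0])
def tri(a,b):
    o1,d1=ray(f,[a]);o2,d2=ray(g,[b]);A=np.c_[d1[0],-d2[0]];s=np.linalg.lstsq(A,o2-o1,rcond=None)[0]
    P,Q=o1+s[0]*d1[0],o2+s[1]*d2[0];return (P+Q)/2,np.linalg.norm(P-Q)
print("button",tri(T((73,248)),S((125,450))))
print("button z75",at(f,[T((73,248))],75))
print("timer",at(f,[T((447,379))],19),"beaker",at(f,[T((572,62))],93))
print("cap end tri",tri(T((349,250)),S((305,240))))
# expected bottle axis: local tray; base at stop
b=np.radians(35);u=np.array([np.cos(b),0,np.sin(b)]);n=np.array([-np.sin(b),0,np.cos(b)])
M=lambda P:np.array(P)@R(m[2]).T+[m[0],m[1],0]
for s in (0,5,10,15):
    B=np.array([0,0,20])+s*u+29*n
    print(s,[ (M(B+k*u).round(0),((proj(f,M(B+k*u))[0]-[130,124])*3).round(),((proj(g,M(B+k*u))[0]-[170,120])*3.3).round()) for k in(0,37,110)])
for y in(40,-40): print("place",R(t[2])@[-40,y,5]+[t[0],t[1],0])
print(at(f,[T((350,425)),T((362,356))],[0,30]), at(f,[(256,428/1.5625)],0))
json.dump(dict(m=list(m),t=list(t)),open("p.json","w"))
```

```text
[4.27652991e+02 8.66187206e+00 1.08350116e-01] 6.208004368492213 1.6960912805896555
[ 4.98034764e+02 -2.65739810e+02  1.59444517e-01] 9.13549787152782 1.5134481987490744
button (array([503.98236947, 282.38556637,  68.93829081]), np.float64(0.6120766771590348))
button z75 [[503.94911024 280.82883703  75.        ]]
timer [[375.66584407 -76.92754826  19.        ]] beaker [[ 675.27173971 -194.32547423   93.        ]]
cap end tri (array([496.03886569,  14.22332879,  98.04614136]), np.float64(8.00557047171399))
0 [(array([411.,   7.,  44.]), array([360., 343.]), array([384., 309.])), (array([441.,  10.,  65.]), array([356., 312.]), array([354., 283.])), (array([501.,  17., 107.]), array([347., 247.]), array([294., 231.]))]
5 [(array([415.,   7.,  47.]), array([359., 339.]), array([380., 306.])), (array([445.,  11.,  68.]), array([355., 308.]), array([350., 280.])), (array([505.,  17., 110.]), array([346., 243.]), array([290., 227.]))]
10 [(array([419.,   8.,  49.]), array([359., 335.]), array([376., 302.])), (array([449.,  11.,  71.]), array([355., 303.]), array([346., 276.])), (array([509.,  17., 113.]), array([346., 238.]), array([285., 224.]))]
15 [(array([423.,   8.,  52.]), array([358., 331.]), array([372., 299.])), (array([453.,  11.,  74.]), array([354., 299.]), array([342., 272.])), (array([513.,  18., 115.]), array([345., 234.]), array([281., 220.]))]
place [ 452.19134711 -232.59797654    5.        ]
place [ 464.89293061 -311.58322692    5.        ]
[[329.0240937   19.43340469   0.        ]
 [399.11257484   6.29861117  30.        ]] [[303.36838048  -9.41192871   0.        ]]
```

Request:
jog_arm(deltas=[[21,-27,-5,0,0,8.9,-1],[21,-27,-5,0,0,8.9,-1],[21,-27,-5,0,0,8.9,-1],[21,-27,-5,0,0,8.9,-1],[21,-27,-5,0,0,8.9,-1],[21,-27,-5,0,0,8.9,-1],[21,-27,-5,0,0,8.9,-1],[21,-27,-5,0,0,8.9,-1],[21,-27,-5,0,0,8.9,-1],[21,-27,-5,0,0,8.9,-1],[21,-27,-5,0,0,8.9,-1]])

```text
time: 1.22
tool_pos: [301.6, -312.6, 266.7]
tool_rot: [[0.994, 0.108, 0.0], [0.108, -0.994, -0.001], [0.0, 0.001, -1.0]]
force: [-0.2, -0.1, 0.2]
opening: 94.1
grasp_force: 0.0
```

```bash
cat > log.py <<'E'
from plant import robot
import json,numpy as np
s=robot.sense()
open("samples.jsonl","a").write(json.dumps([list(map(float,s["q"])),list(map(float,s["tool_pos"])),np.array(s["tool_rot"]).tolist()])+"\n")
print(s["time"],np.round(s["q"],3),np.round(s["tool_pos"],1),np.round(s["tool_rot"],3).tolist(),np.round(s["force"],1),s["opening"])
E
python3 log.py
```

```text
1.2167 [-1.065 -0.333  2.025 -0.     1.448  0.397] [ 301.6 -312.6  266.7] [[0.994, 0.108, 0.0], [0.108, -0.994, -0.001], [0.0, 0.001, -1.0]] [-0.2 -0.1  0.2] 94.14862672480791
```

Request:
jog_arm(deltas=[[24,-27,2,0,0,0,-1],[24,-27,2,0,0,0,-1],[24,-27,2,0,0,0,-1],[24,-27,2,0,0,0,-1],[24,-27,2,0,0,0,-1],[24,-27,2,0,0,0,-1],[24,-27,2,0,0,0,-1],[24,-27,2,0,0,0,-1],[24,-27,2,0,0,0,-1],[24,-27,2,0,0,0,-1],[24,-27,2,0,0,0,-1]])

```text
time: 2.13
tool_pos: [511.7, -18.8, 245.3]
tool_rot: [[0.994, 0.108, -0.002], [0.108, -0.994, -0.0], [-0.002, -0.0, -1.0]]
force: [1.0, -0.1, -0.3]
opening: 94.1
grasp_force: 0.0
```

```bash
python3 log.py
```

```text
2.1333 [-2.580e-01 -1.060e-01  1.875e+00 -1.000e-03  1.375e+00  1.205e+00] [511.7 -18.8 245.3] [[0.994, 0.108, -0.002], [0.108, -0.994, -0.0], [-0.002, -0.0, -1.0]] [ 1.  -0.1 -0.3] 94.06731652383755
```

Request:
jog_arm(deltas=[[-5,0,-5,20,35,0,-1],[-5,0,-5,20,35,0,-1],[-5,0,-5,20,35,0,-1],[-5,0,-5,20,35,0,-1],[-5,0,-5,20,35,0,-1],[-5,0,-5,20,35,0,-1],[-5,0,-5,20,35,0,-1]])

```text
time: 2.72
tool_pos: [459.6, -26.5, 293.6]
tool_rot: [[0.828, 0.195, 0.526], [-0.021, -0.926, 0.377], [0.56, -0.323, -0.763]]
force: [0.3, -0.5, -0.0]
opening: 94.0
grasp_force: 0.0
```

```bash
python3 log.py
cat > kin.py <<'E'
import json,numpy as np
from scipy.spatial.transform import Rotation as Ro
from scipy.optimize import least_squares
LO=np.array([-3.13,-1.02,.13,-.95,.21,-2.74]);HI=np.array([3.13,2.26,2.54,4.09,2.88,2.74])
def fk(q,p):
    a1,off,d1,L2,L3,L6=p
    R1=Ro.from_euler("z",q[0]);R2=R1*Ro.from_euler("y",q[1]);R3=R2*Ro.from_euler("y",q[2])
    R=R3*Ro.from_euler("z",q[3])*Ro.from_euler("y",q[4])*Ro.from_euler("z",q[5])*Ro.from_euler("z",TW)
    t=R1.apply([a1,off,d1])+R2.apply([0,0,L2])+R3.apply([0,0,L3])+R.apply([0,0,L6])
    return t,R
TW=np.pi/2
def load(): return [json.loads(l) for l in open("samples.jsonl")]
def fitp():
    S=load()
    r=least_squares(lambda p:np.concatenate([fk(s[0],p)[0]-s[1] for s in S]+[(p-[0,110,160,400,400,230])*1e-3]),[0,110,160,400,400,230.])
    return r.x,np.abs(r.fun[:-6]).max()
E
python3 - <<'E'
from kin import *
for s in load(): print(np.round(fk(s[0],[0]*6)[1].as_matrix()-s[2],3).tolist())
print(fitp())
E
```

```text
2.7167 [-0.717 -0.596  2.266  0.702  1.345  0.637] [459.6 -26.5 293.6] [[0.828, 0.195, 0.526], [-0.021, -0.926, 0.377], [0.56, -0.323, -0.763]] [ 0.3 -0.5 -0. ] 94.02871014260366
[[0.0, -0.0, -0.0], [-0.0, -0.0, 0.0], [-0.0, -0.0, -0.0]]
[[0.0, -0.0, -0.0], [-0.0, 0.0, -0.0], [-0.0, 0.0, -0.0]]
[[-0.0, 0.0, 0.0], [0.0, 0.0, -0.0], [0.0, 0.0, -0.0]]
(array([ 13.96852628, 112.75444737, 216.92707871, 405.13279666,
       540.52704095, 268.29732011]), np.float64(1.2104075967108656))
```

```bash
cat >> samples.jsonl <<'E'
[[-1.48208795,0.245730376,1.55885948,0.0000041,1.33870722,-0.174093098],[168.82652836,-627.16235931,215.48194836],[[0.965666,0.259786,0],[0.259786,-0.965665,0],[0,0,-1]]]
E
cat >> kin.py <<'E'
P,RES=fitp()
def ik(t,R,q0):
    def e(q):
        a,B=fk(q,P);return np.r_[(a-t)/100,(B.inv()*R).as_rotvec()*2]
    r=least_squares(e,np.clip(q0,LO+.01,HI-.01),bounds=(LO,HI),max_nfev=60);return r.x,np.abs(r.fun).max()
def toolR(az,elev,xup=True):
    z=np.array([np.cos(az)*np.cos(elev),np.sin(az)*np.cos(elev),np.sin(elev)])
    y=np.array([np.sin(az),-np.cos(az),0]); x=np.cross(y,z)   # az=0,elev=-90: x=+x,y=-y,z=down
    return Ro.from_matrix(np.c_[x,y,z])
E
python3 - <<'E'
from kin import *
print(P,RES)
qs=[np.array(s[0]) for s in load()]
for X,Y in((450,10),(450,150),(560,185),(400,150),(480,160),(400,-60),(560,-90)):
  for e in (-20,-35,-45):
    out=[]
    for az in range(-80,101,20):
      ok=None
      for q0 in qs+[np.array([-.5,.3,2,2,1,1]),np.array([-1,-.3,2.3,1.3,1.2,0])]:
        z=Ro.identity; R=toolR(np.radians(az),np.radians(e)); t=np.array([X,Y,50])+8*R.as_matrix()[:,2]
        q,r=ik(t,R,q0)
        if r<.01: ok=q;break
      if ok is not None: out.append((az,np.round(ok,2).tolist()))
    print(X,Y,e,out)
E
```

```text
[  7.64845765 112.67583326 215.82813598 407.59738293 547.84996111
 268.552086  ] 1.3687942372213229
450 10 -20 [(60, [-0.85, 0.22, 2.4, 1.12, 1.42, -1.07]), (80, [-0.76, 0.37, 2.19, 0.9, 1.57, -1.09]), (100, [-0.65, 0.49, 2.0, 0.7, 1.72, -1.14])]
450 10 -35 [(60, [-0.77, 0.03, 2.42, 0.99, 1.25, -0.86]), (80, [-0.7, 0.2, 2.23, 0.8, 1.4, -0.96]), (100, [-0.61, 0.33, 2.06, 0.62, 1.54, -1.07])]
450 10 -45 [(60, [-0.69, -0.06, 2.41, 0.88, 1.14, -0.7]), (80, [-0.64, 0.1, 2.25, 0.72, 1.29, -0.85]), (100, [-0.56, 0.23, 2.1, 0.56, 1.43, -1.0])]
450 150 -20 [(60, [-0.53, 0.11, 2.53, 1.39, 1.27, -1.05]), (80, [-0.49, 0.28, 2.32, 1.12, 1.43, -1.05]), (100, [-0.41, 0.42, 2.11, 0.9, 1.59, -1.07])]
450 150 -35 [(60, [-0.43, -0.07, 2.53, 1.21, 1.06, -0.76]), (80, [-0.42, 0.11, 2.34, 0.99, 1.25, -0.86]), (100, [-0.35, 0.26, 2.15, 0.8, 1.42, -0.95])]
450 150 -45 [(60, [-0.35, -0.14, 2.49, 1.03, 0.95, -0.53]), (80, [-0.35, 0.03, 2.33, 0.87, 1.14, -0.7]), (100, [-0.3, 0.17, 2.17, 0.71, 1.3, -0.85])]
560 185 -20 [(0, [0.22, 0.18, 2.45, 3.45, 0.73, -1.73]), (20, [-0.03, 0.14, 2.5, 2.61, 0.77, -1.31]), (40
[... 2225 characters left out ...]
75, 0.61, 1.81, 0.91, 1.65, -0.98]), (100, [-0.67, 0.74, 1.59, 0.71, 1.85, -1.05])]
560 -90 -35 [(-20, [-0.37, -0.03, 2.49, 3.09, 0.27, -1.53]), (0, [-0.57, -0.04, 2.49, 1.93, 0.5, -0.76]), (20, [-0.72, 0.06, 2.4, 1.49, 0.8, -0.69]), (40, [-0.77, 0.2, 2.24, 1.21, 1.06, -0.73]), (60, [-0.76, 0.34, 2.05, 0.98, 1.28, -0.81]), (80, [-0.71, 0.48, 1.85, 0.79, 1.48, -0.89]), (100, [-0.64, 0.6, 1.67, 0.6, 1.66, -1.01])]
560 -90 -45 [(0, [-0.53, -0.06, 2.42, 1.39, 0.37, -0.2]), (20, [-0.65, 0.02, 2.34, 1.21, 0.69, -0.38]), (40, [-0.7, 0.14, 2.21, 1.03, 0.95, -0.53]), (60, [-0.7, 0.27, 2.05, 0.86, 1.17, -0.68]), (80, [-0.67, 0.4, 1.88, 0.69, 1.36, -0.82]), (100, [-0.6, 0.52, 1.72, 0.53, 1.53, -0.97])]
```

```bash
cat > d.py <<'E'
# python3 d.py az elev gx gy gz [..more]: jog rows from current pose, grasp point target
import sys
from kin import *
from plant import robot
a=list(map(float,sys.argv[1:]))
s=robot.sense();R0=Ro.from_matrix(s["tool_rot"]);t0=s["tool_pos"];q=s["q"]
for i in range(0,len(a),5):
    R=toolR(*np.radians(a[i:i+2]));t=np.array(a[i+2:i+5])+8*R.as_matrix()[:,2]
    q,r=ik(t,R,q)
    d=R0.inv().apply(t-t0)/10;w=np.degrees((R0.inv()*R).as_rotvec())
    print(np.round(d,2).tolist(),np.round(w,1).tolist(),"rows",np.ceil(np.linalg.norm(d)/4.17),np.ceil(np.linalg.norm(w)/7.16),"q",np.round(q,2),round(r,3))
E
python3 d.py 6.2 -90 452 10 200  6.2 -90 452 10 78.4
```

```text
[-6.4, -0.25, 8.73] [-20.0, -35.0, -0.5] rows 3.0 6.0 q [-0.23 -0.24  2.09  0.    1.29  1.23] 0.0
[-13.21, 3.68, 18.01] [-20.0, -35.0, -0.5] rows 6.0 6.0 q [-0.23 -0.1   2.21 -0.    1.03  1.23] 0.0
```

Request:
jog_arm(deltas=[[-6.4,-0.25,8.7,-20,-35,-0.5,-1],[-6.4,-0.25,8.7,-20,-35,-0.5,-1],[-6.4,-0.25,8.7,-20,-35,-0.5,-1],[-6.4,-0.25,8.7,-20,-35,-0.5,-1],[-6.4,-0.25,8.7,-20,-35,-0.5,-1],[-6.4,-0.25,8.7,-20,-35,-0.5,-1],[-6.4,-0.25,8.7,-20,-35,-0.5,-1],[-6.4,-0.25,8.7,-20,-35,-0.5,-1]])

```text
time: 3.38
tool_pos: [454.5, 12.4, 195.0]
tool_rot: [[0.993, 0.116, 0.002], [0.116, -0.993, -0.003], [0.002, 0.003, -1.0]]
force: [0.3, 0.5, -0.8]
opening: 94.1
grasp_force: 0.0
```

```bash
python3 log.py; python3 d.py 6.2 -90 452 10 78.4
```

```text
3.3833 [-2.220e-01 -2.140e-01  2.062e+00 -2.000e-03  1.290e+00  1.233e+00] [454.5  12.4 195. ] [[0.993, 0.116, 0.002], [0.116, -0.993, -0.003], [0.002, 0.003, -1.0]] [ 0.3  0.5 -0.8] 94.12379373867384
[-0.3, 0.18, 12.46] [0.2, -0.1, 0.5] rows 3.0 1.0 q [-0.23 -0.09  2.2  -0.    1.03  1.23] 0.0
```

Request:
jog_arm(deltas=[[-0.2,0.2,3,0,0,0,-1],[-0.2,0.2,6,0,0,0,-1],[-0.2,0.2,9,0,0,0,-1],[-0.2,0.2,11,0,0,0,-1],[-0.2,0.2,12.2,0,0,0,-1],[-0.2,0.2,12.2,0,0,0,-1],[-0.2,0.2,12.2,0,0,0,-1]])

```text
time: 3.97
tool_pos: [451.5, 9.2, 72.9]
tool_rot: [[0.994, 0.113, 0.002], [0.113, -0.994, -0.002], [0.001, 0.002, -1.0]]
force: [1.1, 0.1, 0.7]
opening: 94.0
grasp_force: 0.0
```

```bash
python3 log.py
python3 - <<'E'
from h import *
g=grab("scene"); c=g["color"][130:290,200:400]
cv2.imwrite("pics/g1.png",cv2.resize(cv2.convertScaleAbs(c,alpha=1.3,beta=10),None,fx=3.7,fy=3.7,interpolation=cv2.INTER_CUBIC))
E
```

```text
3.9667 [-2.300e-01 -3.700e-02  2.152e+00 -2.000e-03  1.025e+00  1.228e+00] [451.5   9.2  72.9] [[0.994, 0.113, 0.002], [0.113, -0.994, -0.002], [0.001, 0.002, -1.0]] [1.1 0.1 0.7] 94.00491365298926
```

View pics/g1.png

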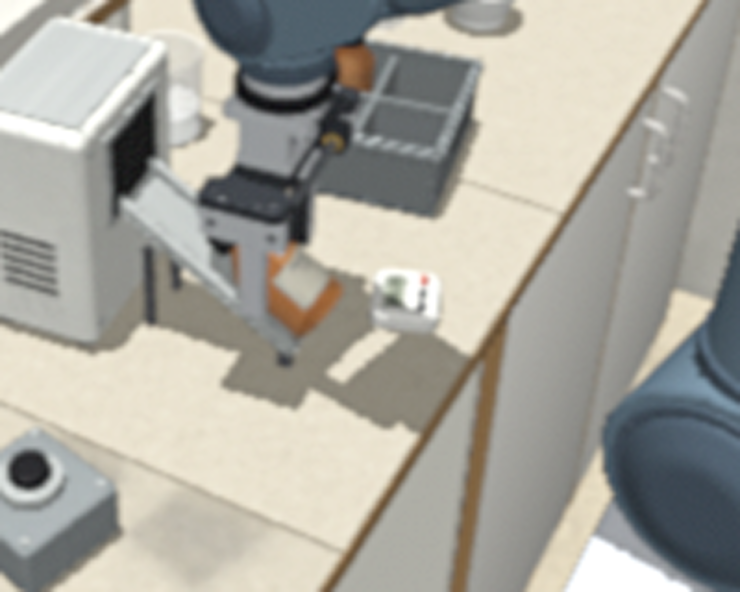

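The left finger stands beside the bottle body at (255,280), just outside the rail, and nothing is touched.

Request:
jog_arm(deltas=[[0,0,0.2,0,0,0,-1],[0,0,0.2,0,0,0,1],[0,0,0.2,0,0,0,1],[0,0,0.2,0,0,0,1],[0,0,0.2,0,0,0,1],[0,0,0.2,0,0,0,1],[0,0,0.2,0,0,0,1],[0,0,0.2,0,0,0,1],[0,0,0.2,0,0,0,1],[0,0,0.2,0,0,0,1]])

```text
time: 4.85
tool_pos: [452.1, 10.4, 71.1]
tool_rot: [[0.993, 0.115, 0.002], [0.115, -0.993, -0.002], [0.001, 0.002, -1.0]]
force: [-0.8, 3.6, 1.8]
opening: 57.8
grasp_force: 30.0
```

```bash
python3 log.py
```

```text
4.85 [-2.280e-01 -3.200e-02  2.151e+00 -1.000e-03  1.020e+00  1.228e+00] [452.1  10.4  71.1] [[0.993, 0.115, 0.002], [0.115, -0.993, -0.002], [0.001, 0.002, -1.0]] [-0.8  3.6  1.8] 57.792236952129194
```

Request:
jog_arm(deltas=[[0,0,-0.7,0,0,0,1],[0,0,-1.5,0,0,0,1],[0,0,-3,0,0,0,1],[0,0,-5,0,0,0,1],[0,0,-7,0,0,0,1],[0,0,-9,0,0,0,1],[0,0,-11,0,0,0,1],[0,0,-13,0,0,0,1],[0,0,-14,0,0,0,1],[0,0,-15,0,0,0,1],[0,0,-15,0,0,0,1],[0,0,-15,0,0,0,1]])

```text
time: 5.85
tool_pos: [451.6, 10.4, 220.7]
tool_rot: [[0.993, 0.115, 0.001], [0.115, -0.993, -0.002], [0.001, 0.003, -1.0]]
force: [-0.3, -0.1, -2.8]
opening: 57.3
grasp_force: 30.0
```

```bash
python3 log.py; python3 d.py 30 -72 445 70 229 55 -53 435 130 229 75 -35 430 180 229 75 -35 430 180 52
python3 - <<'E'
from h import *
g=grab("scene"); c=g["color"][90:260,200:420]
cv2.imwrite("pics/g2.png",cv2.resize(cv2.convertScaleAbs(c,alpha=1.3,beta=10),None,fx=3.4,fy=3.4,interpolation=cv2.INTER_CUBIC))
E
```

```text
5.85 [-2.280e-01 -2.470e-01  2.042e+00 -2.000e-03  1.345e+00  1.228e+00] [451.6  10.4 220.7] [[0.993, 0.115, 0.001], [0.115, -0.993, -0.002], [0.001, 0.003, -1.0]] [-0.3 -0.1 -2.8] 57.26850271526097
[0.26, -6.09, -0.09] [3.8, 17.7, -23.2] rows 2.0 5.0 q [-0.22 -0.46  2.23  0.23  1.15  0.75] 0.0
[0.05, -12.43, -0.23] [15.8, 34.7, -46.6] rows 3.0 9.0 q [-0.33 -0.54  2.35  0.67  1.21  0.08] 0.0
[0.05, -17.7, -0.42] [32.9, 48.2, -62.7] rows 5.0 12.0 q [-0.37 -0.37  2.34  0.97  1.43 -0.4 ] 0.0
[0.03, -17.75, 17.28] [32.9, 48.2, -62.7] rows 6.0 12.0 q [-0.37  0.02  2.41  1.07  1.18 -0.8 ] 0.0
```

View pics/g2.png

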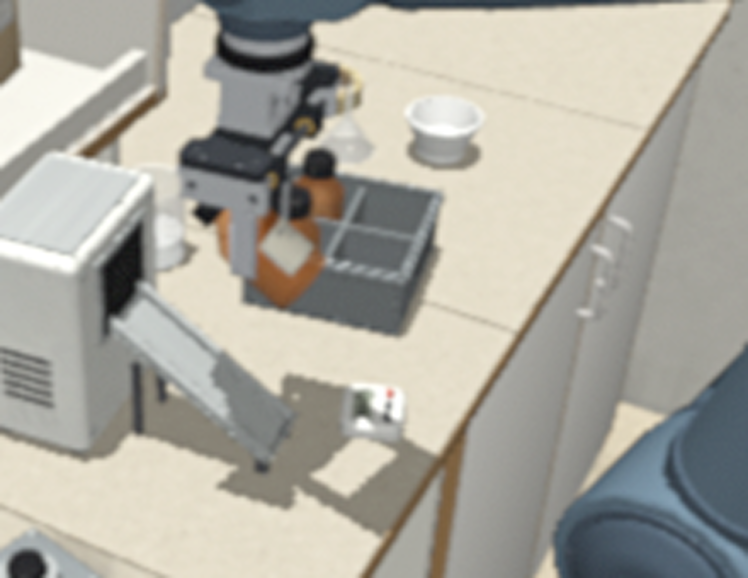

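The bottle is held at the tray's slope, cap at (205,212) and base near (287,295), and the tray is empty. Next I turn it upright.

Request:
jog_arm(deltas=[[0.2,-6.1,0,3.8,17.7,-23.2,1],[0.2,-6.1,0,3.8,17.7,-23.2,1],[0.2,-6.1,0,3.8,17.7,-23.2,1],[0.2,-6.1,0,3.8,17.7,-23.2,1],[0.1,-12.4,-0.2,15.8,34.7,-46.6,1],[0.1,-12.4,-0.2,15.8,34.7,-46.6,1],[0.1,-12.4,-0.2,15.8,34.7,-46.6,1],[0.1,-12.4,-0.2,15.8,34.7,-46.6,1],[0,-17.7,-0.4,32.9,48.2,-62.7,1],[0,-17.7,-0.4,32.9,48.2,-62.7,1],[0,-17.7,-0.4,32.9,48.2,-62.7,1],[0,-17.7,-0.4,32.9,48.2,-62.7,1]])

```text
time: 6.9
tool_pos: [430.2, 186.8, 223.5]
tool_rot: [[0.173, 0.959, 0.226], [0.567, -0.285, 0.773], [0.806, -0.005, -0.592]]
force: [-1.2, 0.6, -3.1]
opening: 57.4
grasp_force: 30.0
```

```bash
python3 log.py; python3 d.py 75 -35 430 180 229 75 -35 430 180 80
```

```text
6.9 [-0.367 -0.351  2.327  0.953  1.397 -0.37 ] [430.2 186.8 223.5] [[0.173, 0.959, 0.226], [0.567, -0.285, 0.773], [0.806, -0.005, -0.592]] [-1.2  0.6 -3.1] 57.398366965929654
[0.08, 0.16, -0.05] [1.1, 1.3, -1.1] rows 1.0 1.0 q [-0.38 -0.36  2.34  0.97  1.43 -0.4 ] 0.0
[-11.93, 0.24, 8.77] [1.1, 1.3, -1.1] rows 4.0 1.0 q [-0.38 -0.06  2.41  1.05  1.22 -0.73] 0.0
```

Request:
jog_arm(deltas=[[-3,0,2.1,0,0,0,1],[-6,0,4.2,0,0,0,1],[-9,0,6.3,0,0,0,1],[-11.4,0,8,0,0,0,1],[-12.2,0,8.5,0,0,0,1],[-12.2,0,8.5,0,0,0,1],[-12.2,0,8.5,0,0,0,1]])

```text
time: 7.48
tool_pos: [428.5, 182.6, 75.0]
tool_rot: [[0.179, 0.957, 0.227], [0.568, -0.29, 0.771], [0.803, -0.009, -0.595]]
force: [0.7, 0.9, -2.4]
opening: 57.5
grasp_force: 30.0
```

```bash
python3 log.py;python3 d.py 75 -35 430 180 80
python3 - <<'E'
from h import *
g=grab("scene"); c=g["color"][160:330,180:380]
cv2.imwrite("pics/g3.png",cv2.resize(cv2.convertScaleAbs(c,alpha=1.3,beta=10),None,fx=3.5,fy=3.5,interpolation=cv2.INTER_CUBIC))
P=np.array([[430,180,z] for z in(30,60,140)]);print((proj(g,P)-[180,160])*3.5)
E
```

```text
7.4833 [-0.378  0.016  2.366  1.046  1.179 -0.724] [428.5 182.6  75. ] [[0.179, 0.957, 0.227], [0.568, -0.29, 0.771], [0.803, -0.009, -0.595]] [ 0.7  0.9 -2.4] 57.54362229559379
[0.3, 0.2, 0.33] [1.2, 1.5, -1.5] rows 1.0 1.0 q [-0.38 -0.04  2.41  1.04  1.22 -0.74] 0.0
[[251.41164617 320.34497347]
 [250.98179089 293.84008861]
 [249.76286546 218.68684347]]
```

View pics/g3.png

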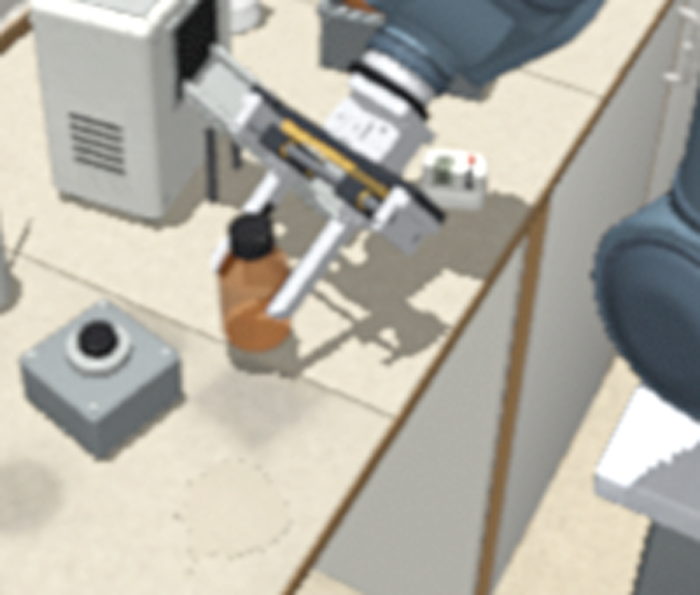

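The bottle hangs nearly upright, with a slight lean of about 2-3° toward +y. The cap is at (250,230) and the base at (260,335), about 30 mm above the bench. I'll correct the lean and descend.

Request:
jog_arm(deltas=[[-0.6,0,0.5,1.2,2.5,-1.5,1],[-1.2,0,0.9,1.2,2.5,-1.5,1],[-1.7,0,1.26,1.2,2.5,-1.5,1],[-1.85,0,1.37,1.2,2.5,-1.5,1],[-1.85,0,1.37,1.2,2.5,-1.5,1],[-1.85,0,1.37,1.2,2.5,-1.5,1]])

```text
time: 8.03
tool_pos: [429.3, 182.5, 53.2]
tool_rot: [[0.142, 0.966, 0.216], [0.542, -0.258, 0.8], [0.829, 0.004, -0.56]]
force: [0.3, 0.2, -2.1]
opening: 57.4
grasp_force: 30.0
```

```bash
python3 log.py
```

```text
8.0333 [-0.395  0.126  2.343  1.085  1.191 -0.848] [429.3 182.5  53.2] [[0.142, 0.966, 0.216], [0.542, -0.258, 0.8], [0.829, 0.004, -0.56]] [ 0.3  0.2 -2.1] 57.384605048534155
```

Request:
jog_arm(deltas=[[-0.17,0,0.11,0,0,0,1],[-0.33,0,0.22,0,0,0,1],[-0.33,0,0.22,0,0,0,1],[-0.33,0,0.22,0,0,0,1]])

```text
time: 8.37
tool_pos: [429.7, 182.7, 49.9]
tool_rot: [[0.141, 0.966, 0.216], [0.54, -0.258, 0.801], [0.83, 0.004, -0.558]]
force: [0.1, 2.0, 5.9]
opening: 57.4
grasp_force: 30.0
```

Request:
jog_arm(deltas=[[-0.08,0,0.06,0,0,0,1],[-0.17,0,0.11,0,0,0,1],[-0.17,0,0.11,0,0,0,1],[-0.17,0,0.11,0,0,0,1]])

```text
time: 8.7
tool_pos: [429.7, 183.0, 49.3]
tool_rot: [[0.139, 0.967, 0.215], [0.537, -0.256, 0.804], [0.832, 0.003, -0.554]]
force: [-5.9, -4.1, 15.9]
opening: 57.8
grasp_force: 30.0
```

Request:
jog_arm(deltas=[[0.06,0,-0.04,0,0,0,1],[0.06,0,-0.04,0,0,0,1],[0.06,0,-0.04,0,0,0,-0.3],[0.06,0,-0.04,0,0,0,-0.4],[0.06,0,-0.04,0,0,0,-0.5],[0.06,0,-0.04,0,0,0,-0.8],[0.06,0,-0.04,0,0,0,-1],[0.06,0,-0.04,0,0,0,-1],[0.06,0,-0.04,0,0,0,-1],[0.06,0,-0.04,0,0,0,-1],[0.06,0,-0.04,0,0,0,-1]])

```text
time: 9.62
tool_pos: [429.1, 182.4, 47.6]
tool_rot: [[0.142, 0.966, 0.216], [0.541, -0.258, 0.8], [0.829, 0.003, -0.56]]
force: [-0.0, -0.9, 0.3]
opening: 93.7
grasp_force: 0.0
```

```bash
python3 log.py
python3 - <<'E'
from h import *
g=grab("scene"); c=g["color"][160:330,180:380]
cv2.imwrite("pics/g4.png",cv2.resize(cv2.convertScaleAbs(c,alpha=1.3,beta=10),None,fx=3.5,fy=3.5,interpolation=cv2.INTER_CUBIC))
E
```

```text
9.6167 [-0.395  0.144  2.341  1.09   1.185 -0.862] [429.1 182.4  47.6] [[0.142, 0.966, 0.216], [0.541, -0.258, 0.8], [0.829, 0.003, -0.56]] [-0.  -0.9  0.3] 93.73149424384759
```

View pics/g4.png

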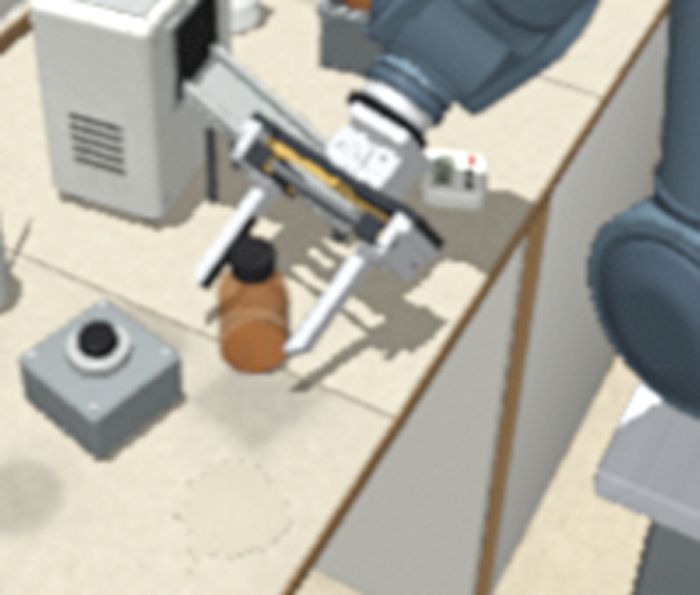

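The bottle stands upright and free between the open fingers, cap top at about (252,248) and base at about (256,360). Next I retract and come over it from above.

```bash
python3 d.py 74.6 -34 427.5 176.6 52 74.6 -34 403 86 115 60 -45 415 110 240 35 -65 427 177 240 9.1 -90 427.5 177 240 9.1 -90 427.5 177 100
python3 - <<'E'
from h import *
g=grab("scene")
print(at(g,[np.array([252,248])/3.5+[180,160]],110),at(g,[np.array([255,357])/3.5+[180,160]],5))
E
```

```text
[0.03, -0.01, 0.05] [-0.3, 0.0, 0.4] rows 1.0 1.0 q [-0.4   0.07  2.4   1.08  1.2  -0.84] 0.0
[-0.0, -0.01, -11.25] [-0.3, 0.0, 0.4] rows 3.0 1.0 q [-0.66 -0.12  2.42  0.88  1.44 -0.8 ] 0.0
[11.66, 0.71, -16.09] [-11.5, -10.9, 9.7] rows 5.0 3.0 q [-0.51 -0.6   2.43  0.8   1.39 -0.18] 0.0
[15.17, 0.21, -10.62] [-26.2, -29.8, 30.9] rows 5.0 8.0 q [ 0.01 -0.54  2.29  0.28  1.04  0.87] 0.0
[14.97, 0.04, -10.79] [-31.9, -49.6, 60.5] rows 5.0 12.0 q [ 0.15 -0.2   1.98 -0.    1.35  1.56] 0.0
[3.37, -0.01, -2.95] [-31.9, -49.6, 60.5] rows 2.0 12.0 q [ 0.15 -0.05  2.12 -0.    1.07  1.56] 0.0
[[428.65576424 179.64534241 110.        ]] [[419.58813131 192.57833991   5.        ]]
```

Request:
jog_arm(deltas=[[0,0,-1.5,0,0,0,-1],[0,0,-4,0,0,0,-1],[0,0,-7.5,0,0,0,-1],[0,0,-11.2,0,0,0,-1],[0,0,-11.2,0,0,0,-1],[3.5,0.2,-13,-3,-3,2,-1],[7,0.5,-15,-6,-6,5,-1],[11.7,0.7,-16.1,-11.5,-10.9,9.7,-1],[11.7,0.7,-16.1,-11.5,-10.9,9.7,-1],[11.7,0.7,-16.1,-11.5,-10.9,9.7,-1]])

```text
time: 10.55
tool_pos: [419.7, 116.2, 241.9]
tool_rot: [[0.342, 0.867, 0.363], [0.617, -0.498, 0.609], [0.709, 0.015, -0.705]]
force: [0.9, -1.2, 0.5]
opening: 94.1
grasp_force: 0.0
```

```bash
python3 log.py; python3 d.py  35 -65 427 150 240 9.1 -90 428 178 240
python3 - <<'E'
from h import *
f=grab("top"); c=f["color"][124:264,130:390]
a=cv2.resize(cv2.convertScaleAbs(c,alpha=1.5,beta=10),None,fx=3,fy=3,interpolation=cv2.INTER_CUBIC)
cv2.imwrite("pics/t2.png",a)
P=np.array([[428,178,110],[428,178,0]]);print((proj(f,P)-[130,124]+.5)*3-.5)
E
```

```text
10.55 [-0.5   -0.593  2.386  0.804  1.389 -0.155] [419.7 116.2 241.9] [[0.342, 0.867, 0.363], [0.617, -0.498, 0.609], [0.709, 0.015, -0.705]] [ 0.9 -1.2  0.5] 94.0740828535149
[1.9, -0.93, 3.19] [-13.8, -20.0, 21.1] rows 1.0 5.0 q [-0.08 -0.56  2.3   0.31  1.08  0.78] 0.0
[3.4, -2.38, 4.76] [-19.3, -42.4, 48.6] rows 2.0 10.0 q [ 0.15 -0.19  1.98 -0.    1.35  1.57] 0.0
[[171.80268634 328.63365804]
 [192.72036168 326.21131736]]
```

View pics/t2.png

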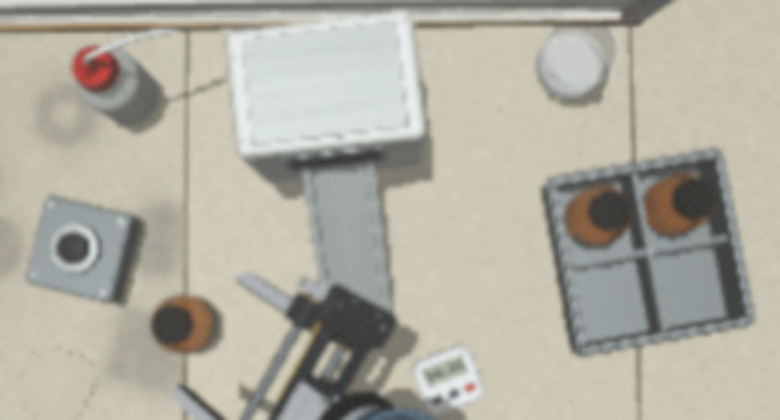

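The bottle's cap is at (173,324), standing clear, and the tray is empty. That puts the bottle at about (431,177). I'll turn the tool down above it.

Request:
jog_arm(deltas=[[1.9,-0.9,3.2,-13.8,-20,21.1,-1],[1.9,-0.9,3.2,-13.8,-20,21.1,-1],[1.9,-0.9,3.2,-13.8,-20,21.1,-1],[1.9,-0.9,3.2,-13.8,-20,21.1,-1],[1.9,-0.9,3.2,-13.8,-20,21.1,-1],[3.4,-2.4,4.8,-19.3,-42.4,48.6,-1],[3.4,-2.4,4.8,-19.3,-42.4,48.6,-1],[3.4,-2.4,4.8,-19.3,-42.4,48.6,-1],[3.4,-2.4,4.8,-19.3,-42.4,48.6,-1],[3.4,-2.4,4.8,-19.3,-42.4,48.6,-1],[3.4,-2.4,4.8,-19.3,-42.4,48.6,-1],[3.4,-2.4,4.8,-19.3,-42.4,48.6,-1]])

```text
time: 11.6
tool_pos: [425.9, 177.6, 222.1]
tool_rot: [[0.987, 0.158, -0.02], [0.158, -0.987, 0.006], [-0.019, -0.009, -1.0]]
force: [0.0, -0.4, 0.2]
opening: 94.1
grasp_force: 0.0
```

```bash
python3 log.py; python3 d.py 9.1 -90 431 177 190 9.1 -90 431 177 108
```

```text
11.6 [ 0.144 -0.209  2.008  0.009  1.361  1.554] [425.9 177.6 222.1] [[0.987, 0.158, -0.02], [0.158, -0.987, 0.006], [-0.019, -0.009, -1.0]] [ 0.  -0.4  0.2] 94.06278413077129
[0.57, 0.18, 4.0] [-0.5, 1.1, -0.0] rows 1.0 1.0 q [ 0.15 -0.15  2.03 -0.    1.26  1.56] 0.0
[0.72, 0.25, 12.19] [-0.5, 1.1, -0.0] rows 3.0 1.0 q [ 0.15 -0.05  2.11 -0.    1.09  1.56] 0.0
```

Request:
jog_arm(deltas=[[0.4,0.1,2,-0.3,0.5,0,-1],[0.4,0.1,4,-0.3,0.5,0,-1],[0.4,0.1,4,-0.3,0.5,0,-1],[0.4,0.1,4,-0.3,0.5,0,-1],[0.4,0.1,4,-0.3,0.5,0,-1]])

```text
time: 12.02
tool_pos: [429.5, 177.0, 184.9]
tool_rot: [[0.988, 0.157, -0.004], [0.157, -0.988, 0.003], [-0.004, -0.003, -1.0]]
force: [0.4, -0.3, 0.1]
opening: 93.9
grasp_force: 0.0
```

```bash
python3 log.py; python3 d.py 9.1 -90 431 177 108
```

```text
12.0167 [ 0.144 -0.171  2.046  0.004  1.271  1.556] [429.5 177.  184.9] [[0.988, 0.157, -0.004], [0.157, -0.988, 0.003], [-0.004, -0.003, -1.0]] [ 0.4 -0.3  0.1] 93.91766345207488
[0.18, 0.06, 8.49] [-0.2, 0.2, -0.1] rows 3.0 1.0 q [ 0.15 -0.05  2.11 -0.    1.09  1.56] 0.0
```

Request:
jog_arm(deltas=[[0.2,0,3,0,0,0,-1],[0.2,0,6,0,0,0,-1],[0.2,0,8,0,0,0,-1],[0.2,0,8.4,0,0,0,-1],[0.2,0,8.4,0,0,0,-1],[0.2,0,8.4,0,0,0,0],[0.2,0,8.4,0,0,0,0.05]])

```text
time: 12.6
tool_pos: [432.8, 178.0, 102.9]
tool_rot: [[0.988, 0.157, 0.0], [0.157, -0.988, 0.003], [0.001, -0.003, -1.0]]
force: [0.8, 0.7, -0.3]
opening: 84.0
grasp_force: 0.0
```

Request:
jog_arm(deltas=[[0,0,0,0,0,0,0.1],[0,0,0,0,0,0,0.13],[0,0,0,0,0,0,0.16],[0,0,0,0,0,0,0.19],[0,0,0,0,0,0,0.22],[0,0,0,0,0,0,0.25],[0,0,0,0,0,0,0.3],[0,0,0,0,0,0,1],[0,0,0,0,0,0,1],[0,0,0,0,0,0,1],[0,0,0,0,0,0,1]])

```text
time: 13.52
tool_pos: [431.2, 177.8, 100.8]
tool_rot: [[0.988, 0.157, -0.004], [0.157, -0.988, 0.003], [-0.003, -0.003, -1.0]]
force: [0.2, 0.5, -0.0]
opening: 35.4
grasp_force: 29.8
```

```bash
python3 log.py
```

```text
13.5167 [ 0.145 -0.046  2.101  0.004  1.091  1.557] [431.2 177.8 100.8] [[0.988, 0.157, -0.004], [0.157, -0.988, 0.003], [-0.003, -0.003, -1.0]] [ 0.2  0.5 -0. ] 35.436722199465905
```

```bash
python3 - <<'E'
from h import *
f=grab("top"); T=lambda p:(np.array(p,float)+.5)/3-.5+[130,124]
a=at(f,T([(641,249),(733,238),(565,264),(633,172),(655,335),(545,180),(720,150),(750,322),(577,353)]),75);print(a.round(1))
print("mean corners",a[5:].mean(0),np.linalg.norm(a[5]-a[6]),np.linalg.norm(a[6]-a[7]),np.linalg.norm(a[7]-a[8]),np.linalg.norm(a[8]-a[5]))
print("pred caps", [((proj(f,[x,y,115])[0]-[130,124]+.5)*3-.5).round(1) for x,y in ((531.2,-219.9),(543.9,-298.9))])
print(at(f,T([(609,212),(692,198)]),115))
E
python3 d.py 9.1 -90 452 -233 290
```

```text
[[ 499.7 -258.6   75. ]
 [ 509.4 -346.6   75. ]
 [ 486.1 -186.4   75. ]
 [ 572.8 -252.8   75. ]
 [ 418.8 -270.    75. ]
 [ 565.7 -169.    75. ]
 [ 593.3 -336.9   75. ]
 [ 430.  -360.6   75. ]
 [ 402.7 -196.2   75. ]]
mean corners [ 497.943829   -265.68276988   75.        ] 170.15589819830828 165.07653744880298 166.62553194659594 165.2799268269827
pred caps [array([607.4, 212.6]), array([693.1, 198.1])]
[[ 531.77479173 -221.36571557  115.        ]
 [ 544.0318656  -297.85961299  115.        ]]
[-4.44, 40.84, -18.25] [-0.2, 0.2, -0.1] rows 11.0 1.0 q [-0.7  -0.09  1.8   0.    1.44  0.72] 0.0
```

Request:
jog_arm(deltas=[[0,0,-0.7,0,0,0,1],[0,0,-2,0,0,0,1],[0,0,-5,0,0,0,1],[0,0,-8,0,0,0,1],[0,0,-11,0,0,0,1],[0,0,-14,0,0,0,1],[0,0,-16,0,0,0,1],[0,0,-18,0,0,0,1],[0,0,-18,0,0,0,1],[0,0,-18,0,0,0,1]])

```text
time: 14.4
tool_pos: [432.1, 177.1, 281.2]
tool_rot: [[0.988, 0.157, -0.002], [0.157, -0.988, 0.002], [-0.002, -0.003, -1.0]]
force: [0.3, -0.6, -3.3]
opening: 35.8
grasp_force: 29.8
```

Request:
jog_arm(deltas=[[-0.2,1.5,0,0,0,0,1],[-0.5,4.5,0,0,0,0,1],[-0.9,8,0,0,0,0,1],[-1.3,12,0,0,0,0,1],[-1.7,16,0,0,0,0,1],[-2.2,20,0,0,0,0,1],[-2.6,24,0,0,0,0,1],[-3,28,0,0,0,0,1],[-3.5,32,0,0,0,0,1],[-3.9,36,0,0,0,0,1],[-4.3,39.5,0,0,0,0,1],[-4.5,40.8,0,0,0,0,1]])

```text
time: 15.4
tool_pos: [449.9, -236.1, 276.7]
tool_rot: [[0.988, 0.153, -0.008], [0.153, -0.988, 0.004], [-0.007, -0.005, -1.0]]
force: [-0.1, 0.3, -2.8]
opening: 35.3
grasp_force: 29.8
```

Request:
jog_arm(deltas=[[0,0,2,0,0,0,1],[0,0,4,0,0,0,1],[0,0,5.5,0,0,0,1],[0,0,6.5,0,0,0,1],[0,0,6.5,0,0,0,1],[0,0,6.5,0,0,0,1]])

```text
time: 15.9
tool_pos: [450.7, -231.9, 213.6]
tool_rot: [[0.988, 0.157, -0.006], [0.157, -0.988, 0.004], [-0.005, -0.005, -1.0]]
force: [0.2, 0.2, -1.9]
opening: 35.4
grasp_force: 29.8
```

```bash
python3 log.py; python3 d.py 9.1 -90 452 -233 120
python3 - <<'E'
from h import *
g=grab("scene"); c=g["color"][110:220,230:370]
cv2.imwrite("pics/g5.png",cv2.resize(cv2.convertScaleAbs(c,alpha=1.4,beta=10),None,fx=5,fy=5,interpolation=cv2.INTER_CUBIC))
P=[[452,-233,z] for z in(115,75,5)]
print((proj(g,P)-[230,110])*5)
E
```

```text
15.9 [-0.699 -0.088  1.917 -0.     1.32   0.714] [ 450.7 -231.9  213.6] [[0.988, 0.157, -0.006], [0.157, -0.988, 0.004], [-0.005, -0.005, -1.0]] [ 0.2  0.2 -1.9] 35.394776767628706
[0.16, 0.18, 10.16] [-0.3, 0.3, -0.1] rows 3.0 1.0 q [-0.7   0.04  1.99 -0.    1.11  0.72] 0.0
[[395.26215953 208.8949015 ]
 [390.8476955  258.40661833]
 [383.48847323 340.9530854 ]]
```

View pics/g5.png

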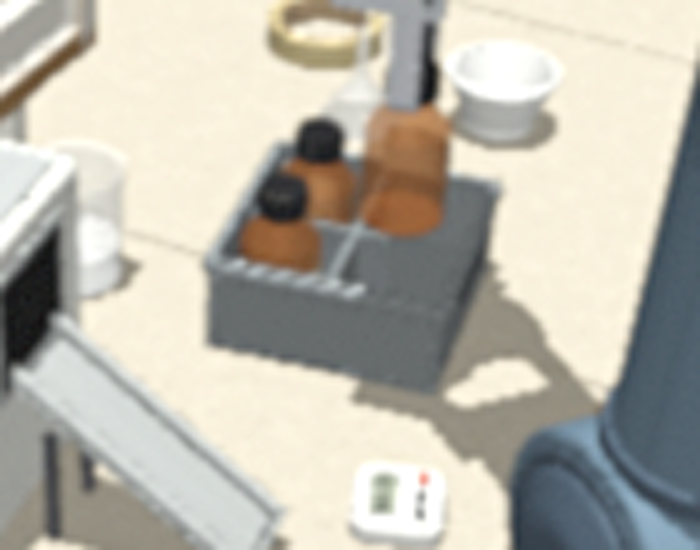

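The bottle hangs upright over the near-left place. Its base is at about (403,210), and the place centre at rim height projects to (391,258). I'll lower it in steps, watching the force.

Request:
jog_arm(deltas=[[0.1,0.1,1.5,-0.3,0.3,0,1],[0.1,0.1,3,-0.3,0.3,0,1],[0.1,0.1,4,-0.3,0.3,0,1],[0.1,0.1,4.5,-0.3,0.3,0,1],[0.1,0.1,5,-0.3,0.3,0,1],[0.1,0.1,5,-0.3,0.3,0,1]])

```text
time: 16.45
tool_pos: [452.0, -233.1, 164.2]
tool_rot: [[0.988, 0.157, 0.002], [0.157, -0.988, -0.001], [0.001, 0.002, -1.0]]
force: [-0.2, 0.1, -2.1]
opening: 35.5
grasp_force: 29.8
```

Request:
jog_arm(deltas=[[0,0,0.8,0,0,0,1],[0,0,1.6,0,0,0,1],[0,0,2.4,0,0,0,1],[0,0,2.4,0,0,0,1]])

```text
time: 16.78
tool_pos: [451.0, -232.5, 138.4]
tool_rot: [[0.988, 0.157, -0.001], [0.157, -0.988, 0.001], [-0.001, -0.001, -1.0]]
force: [-0.3, 0.0, -2.9]
opening: 35.3
grasp_force: 29.8
```

```bash
python3 log.py
```

```text
16.7833 [-0.7   -0.003  1.98  -0.     1.165  0.714] [ 451.  -232.5  138.4] [[0.988, 0.157, -0.001], [0.157, -0.988, 0.001], [-0.001, -0.001, -1.0]] [-0.3  0.  -2.9] 35.30517540228467
```

No contact, and the base is already below the rim. Continuing down to about 3 mm above the floor, then finely.

Request:
jog_arm(deltas=[[0,0,0.8,0,0,0,1],[0,0,1.6,0,0,0,1],[0,0,2.4,0,0,0,1],[0,0,2.9,0,0,0,1],[0,0,2.9,0,0,0,1],[0,0,2.9,0,0,0,1]])

```text
time: 17.28
tool_pos: [452.0, -233.2, 111.1]
tool_rot: [[0.988, 0.157, 0.001], [0.157, -0.988, -0.001], [0.001, 0.001, -1.0]]
force: [0.1, 0.5, -2.5]
opening: 35.6
grasp_force: 29.8
```

Request:
jog_arm(deltas=[[0,0,0.1,0,0,0,1],[0,0,0.2,0,0,0,1],[0,0,0.3,0,0,0,1],[0,0,0.3,0,0,0,1],[0,0,0.3,0,0,0,1]])

```text
time: 17.7
tool_pos: [452.2, -233.4, 108.7]
tool_rot: [[0.988, 0.157, 0.002], [0.157, -0.988, -0.002], [0.002, 0.002, -1.0]]
force: [-0.2, -0.0, -1.9]
opening: 35.2
grasp_force: 29.8
```

Request:
jog_arm(deltas=[[0,0,0.1,0,0,0,1],[0,0,0.2,0,0,0,1],[0,0,0.2,0,0,0,1],[0,0,0.2,0,0,0,1]])

```text
time: 18.03
tool_pos: [452.1, -233.3, 106.5]
tool_rot: [[0.988, 0.157, 0.002], [0.157, -0.988, -0.002], [0.002, 0.002, -1.0]]
force: [0.1, -0.3, -3.2]
opening: 35.4
grasp_force: 29.8
```

Request:
jog_arm(deltas=[[0,0,0.1,0,0,0,1],[0,0,0.1,0,0,0,1],[0,0,0.1,0,0,0,1]])

```text
time: 18.28
tool_pos: [452.3, -233.5, 105.7]
tool_rot: [[0.988, 0.157, 0.002], [0.157, -0.988, -0.002], [0.002, 0.002, -1.0]]
force: [-0.4, -0.1, -1.4]
opening: 35.3
grasp_force: 29.8
```

Request:
jog_arm(deltas=[[0,0,0.05,0,0,0,1],[0,0,0.1,0,0,0,1],[0,0,0.1,0,0,0,1],[0,0,0.1,0,0,0,1]])

```text
time: 18.62
tool_pos: [452.7, -233.5, 105.6]
tool_rot: [[0.988, 0.157, 0.003], [0.157, -0.988, -0.002], [0.003, 0.002, -1.0]]
force: [-0.9, 2.4, 5.3]
opening: 35.7
grasp_force: 29.9
```

Request:
jog_arm(deltas=[[0,0,0,0,0,0,0.2],[0,0,0,0,0,0,0.1],[0,0,0,0,0,0,-0.1],[0,0,0,0,0,0,-0.4],[0,0,0,0,0,0,-0.6],[0,0,0,0,0,0,-0.6],[0,0,0,0,0,0,-0.6],[0,0,0,0,0,0,-0.6],[0,0,-1,0,0,0,-0.6],[0,0,-3,0,0,0,-0.6],[0,0,-6,0,0,0,-0.6],[0,0,-9,0,0,0,-0.6]])

```text
time: 19.62
tool_pos: [451.5, -232.8, 195.6]
tool_rot: [[0.988, 0.157, 0.001], [0.157, -0.988, -0.001], [0.001, 0.001, -1.0]]
force: [0.4, -0.9, 0.2]
opening: 75.1
grasp_force: 0.0
```

Request:
jog_arm(deltas=[[0,0,-4,0,0,0,1],[0,0,-8,0,0,0,1],[0,0,-8,0,0,0,1],[0,0,-8,0,0,0,1]])

```text
time: 19.95
tool_pos: [453.0, -234.1, 278.5]
tool_rot: [[0.988, 0.157, 0.008], [0.157, -0.988, -0.006], [0.006, 0.007, -1.0]]
force: [-0.3, -0.4, -1.8]
opening: 51.9
grasp_force: 0.0
```

```bash
python3 log.py; python3 d.py 9.1 -90 440 180 300 9.1 -90 504 281 170
python3 - <<'E'
from h import *
g=grab("scene"); c=g["color"][110:220,230:370]
cv2.imwrite("pics/g6.png",cv2.resize(cv2.convertScaleAbs(c,alpha=1.4,beta=10),None,fx=5,fy=5,interpolation=cv2.INTER_CUBIC))
E
```

```text
19.95 [-0.7   -0.144  1.848 -0.     1.427  0.714] [ 453.  -234.1  278.5] [[0.988, 0.157, 0.008], [0.157, -0.988, -0.006], [0.006, 0.007, -1.0]] [-0.3 -0.4 -1.8] 51.85939963783957
[5.21, -41.09, -1.62] [0.4, -0.4, -0.1] rows 10.0 1.0 q [ 0.15 -0.19  1.87 -0.    1.46  1.56] 0.0
[13.03, -50.16, 11.36] [0.4, -0.4, -0.1] rows 13.0 1.0 q [0.31 0.16 1.76 0.   1.22 1.73] 0.0
```

View pics/g6.png

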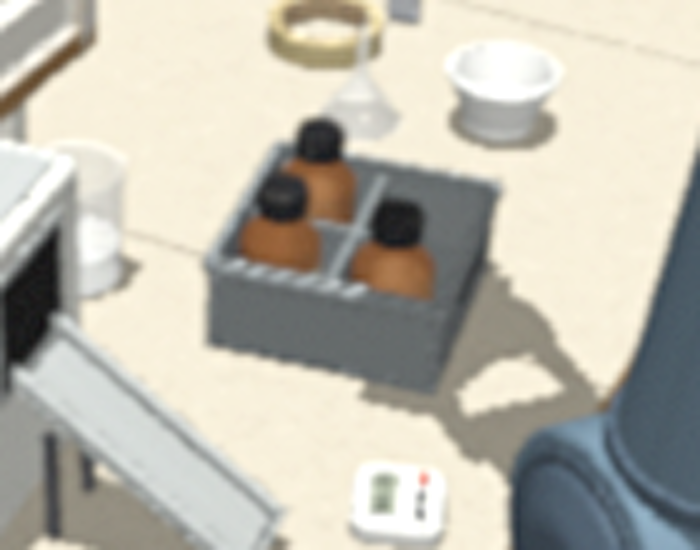

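The bottle stands upright in the near-left place, cap at (398,220), released; the others are unmoved. On to the button.

Request:
jog_arm(deltas=[[0.5,-4,-1,0,0,0,1],[1,-8,-1.6,0,0,0,1],[1.5,-12,-1.6,0,0,0,1],[2,-16,-1.6,0,0,0,1],[2.5,-20,-1.6,0,0,0,1],[3,-24,-1.6,0,0,0,1],[3.5,-28,-1.6,0,0,0,1],[4,-32,-1.6,0,0,0,1],[4.6,-36,-1.6,0,0,0,1],[5.2,-40,-1.6,0,0,0,1],[7,-43.5,-1.6,0,0,0,1],[9,-46,-1.6,0,0,0,1]])

```text
time: 21.0
tool_pos: [466.8, 238.2, 287.8]
tool_rot: [[0.987, 0.159, -0.001], [0.159, -0.987, -0.002], [-0.002, 0.002, -1.0]]
force: [1.0, -1.0, -0.2]
opening: 0.6
grasp_force: 0.0
```

```bash
python3 log.py; python3 d.py 9.1 -90 504 282 110
```

```text
21.0 [ 0.256 -0.106  1.797 -0.002  1.452  1.667] [466.8 238.2 287.8] [[0.987, 0.159, -0.001], [0.159, -0.987, -0.002], [-0.002, 0.002, -1.0]] [ 1.  -1.  -0.2] 0.6072775247971729
[4.4, -3.76, 18.56] [0.1, 0.1, 0.1] rows 5.0 1.0 q [ 0.32  0.22  1.81 -0.    1.11  1.73] 0.0
```

Request:
jog_arm(deltas=[[4.3,-3.7,0,0,0,0,1],[4.3,-3.7,0,0,0,0,1],[4.3,-3.7,4,0,0,0,1],[4.3,-3.7,8,0,0,0,1],[4.3,-3.7,12,0,0,0,1],[4.3,-3.7,16,0,0,0,1],[4.3,-3.7,18.5,0,0,0,1],[4.3,-3.7,18.5,0,0,0,1],[4.3,-3.7,18.5,0,0,0,1],[4.3,-3.7,18.5,0,0,0,1]])

```text
time: 21.83
tool_pos: [506.4, 278.5, 106.0]
tool_rot: [[0.988, 0.157, 0.004], [0.157, -0.988, -0.001], [0.003, 0.002, -1.0]]
force: [-0.4, 0.2, 0.5]
opening: 0.4
grasp_force: 0.0
```

Request:
jog_arm(deltas=[[0,0,0.5,0,0,0,1],[0,0,1,0,0,0,1],[0,0,1.5,0,0,0,1],[0,0,2,0,0,0,1],[0,0,2,0,0,0,1],[0,0,2,0,0,0,1]])

```text
time: 22.33
tool_pos: [506.1, 278.4, 85.3]
tool_rot: [[0.988, 0.157, 0.003], [0.157, -0.988, -0.002], [0.002, 0.002, -1.0]]
force: [-0.2, 0.7, 3.4]
opening: 0.3
grasp_force: 1.4
```

Request:
jog_arm(deltas=[[0,-0.2,0.2,0,0,0,1],[0,-0.2,0.4,0,0,0,1],[0,-0.2,0.4,0,0,0,1]])

```text
time: 22.58
tool_pos: [506.1, 280.2, 81.2]
tool_rot: [[0.988, 0.157, 0.004], [0.157, -0.988, -0.002], [0.003, 0.002, -1.0]]
force: [1.4, -0.5, 4.9]
opening: 0.6
grasp_force: 2.6
```

Request:
jog_arm(deltas=[[0,0,0.2,0,0,0,1],[0,0,0.3,0,0,0,1],[0,0,0.3,0,0,0,1]])

```text
time: 22.83
tool_pos: [506.2, 280.3, 80.1]
tool_rot: [[0.988, 0.157, 0.003], [0.157, -0.988, -0.002], [0.002, 0.003, -1.0]]
force: [-3.3, -3.5, 15.5]
opening: 0.6
grasp_force: 7.4
```

Request:
jog_arm(deltas=[[0,0,0.05,0,0,0,1],[0,0,0.05,0,0,0,1],[0,0,0.05,0,0,0,1]])

```text
time: 23.08
tool_pos: [506.3, 280.3, 80.0]
tool_rot: [[0.988, 0.157, 0.003], [0.157, -0.988, -0.002], [0.003, 0.003, -1.0]]
force: [-5.5, -4.6, 17.7]
opening: 0.6
grasp_force: 8.7
```

Request:
jog_arm(deltas=[[0,0,-0.5,0,0,0,1],[0,0,-1,0,0,0,1],[0,0,-3,0,0,0,1],[0,0,-6,0,0,0,1],[0,0,-10,0,0,0,1],[0,0,-10,0,0,0,1],[0,0,-10,0,0,0,1],[0,0,-10,0,0,0,1]])

```text
time: 23.75
tool_pos: [504.4, 280.4, 176.2]
tool_rot: [[0.988, 0.157, 0.0], [0.157, -0.988, -0.002], [-0.0, 0.002, -1.0]]
force: [-0.8, 0.4, -0.9]
opening: 0.1
grasp_force: 0.0
```

```bash
python3 log.py; python3 -c "
from plant import robot
print(robot.close_job())"
```

```text
23.75 [ 0.312  0.116  1.781 -0.002  1.245  1.726] [504.4 280.4 176.2] [[0.988, 0.157, 0.0], [0.157, -0.988, -0.002], [-0.0, 0.002, -1.0]] [-0.8  0.4 -0.9] 0.12782334664857714
the job is handed in; nothing more can be done
None
```

I stood the bottle on the bench, moved it upright into the tote's near-left place, pressed the button until it bottomed out at about 18 N and released it, then handed the job in at about 24 s; the hand-in returned no verdict.

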